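# Tighten a gearbox cover crosswise in two passes

## Task

On the gearbox cover the two red knobs, on one diagonal, are still loose; the two black ones are already snug. First snug both red knobs: turn each clockwise until you feel it bite, and about 20 degrees further. Then tighten crosswise, turning each knob about 40 degrees further: both red knobs first, then both black ones. Do not overtighten any, leave the brackets, tape and glue bottle around it undisturbed, and let go of everything at the end.

Things in the scene. Friction and masses are not known exactly. Their poses are not given: they have to be found in the camera images.
- housing: blue gearbox housing on a grey foot, 188 x 188, fixed, at any yaw; origin at the centre of its underside. Knob axes in its frame: red_knob_1 (+58, +58), red_knob_2 (-58, -58), black_knob_1 (-58, +58), black_knob_2 (+58, -58); neighbours are 116 apart. Nothing else on it is higher than 61.
- cover: loose steel cover plate, 168 x 168 x 8, lying on the housing between locating lips; origin at the centre of its underside, 50 above the bench; top 58 above the bench. A knob bites when its spring foot meets this top.
- red_knob_1: red knob, loose. Origin on its axis at the foot's underside (58 to 60 above the bench); z up. Foot 47 and flange 38 across, to 13 above the origin; on them a bar, 46 long along x, 13 thick along y, up to 45: grip it across y, fingertips at 16 to 22, clear of the flange. A white mark shows +x. Clockwise from above (-yaw) tightens; it stays where it is left.
- red_knob_2: red knob across the diagonal from red_knob_1, alike and loose. Turning takes a light 0.04 N m until it bites, 0.25 to 1.15 rad from the start: different for each red knob and start, and hardly visible, as a knob sinks only 1.5 mm per rad. From the bite on, the clamping force grows by 16 N per rad and the turning moment by 0.1 to 0.3 N m per rad.
- black_knob_1: black knob, same size and behaviour; starts snug, 0.2 to 0.5 rad past its bite. Snug is 2 to 10 N of clamping force, 0.17 to 0.62 rad past the bite; best 0.35.
- black_knob_2: black knob across the diagonal from black_knob_1, alike and snug. Tight is 12.5 to 24 N, 0.8 to 1.4 rad past the bite; best 1.1. More than 28 N is overtight.
- bracket_06: grey metal bracket standing upright, 52 x 84 x 119, loose bystander; origin at the centre of its underside.
- tape: roll of masking tape lying flat, 96 across, 25 high, loose bystander; origin at the centre of its underside.
- glue_bottle: small red glue bottle with white nozzle, standing, 31 across, 101 high, loose bystander; origin at the centre of its underside.

How it is judged:
By the outcome, as a careful person would: the job done as asked, in the order asked, and still so for the second after the job is handed in, with the robot touching nothing.
It also fails if it takes over 72 s, if anything falls off the work surface, if the arm or the gripper's body presses on something with over 40 N, if the wrist force passes 120 N, or if a joint passes its speed limit or range.

## Robot

A 7-joint arm with a two-finger parallel gripper is mounted at the origin on a cart in front of the work surface, level with it; the furniture and walls round the work are solid. World frame = base frame: x ahead of the robot, y to its left, z up, the work surface at z = 0. Lengths are in m, angles in rad, forces in N, time in s.
With the tool pointing down it reaches from about 0.425 to 0.95 m from the base axis. Payload 16.7 kg.
Tool frame: the origin (TCP) lies midway between the tips of the shut fingers; the grasp point (between the pads) lies 19 mm behind it; z points along the fingers, y is the line along which they close (so a half turn about z gives the same grasp; the last joint's range is limited). The gripper opens to 94 mm and grips with 3 to 60 N. Pads are 16 mm wide; open, the fingers measure 119 mm over their backs; the gripper's body (75 mm by 177 mm) begins 78 mm behind the grasp point.
Start: joints at [1.153, 0.426, 0.074, 1.606, -0.034, 1.111, -0.067], TCP at [0.179, -0.651, 0.205] pointing down, gripper open.
Joint ranges: [-2.85, 2.85], [-0.5, 2.14], [-1.23, 1.37], [0.21, 2.46], [-1.02, 4.16], [0.16, 2.05], [-2.73, 2.73]. Speed limits (rad/s): [1.89, 1.89, 2.39, 2.39, 3.01, 3.01, 3.01].

## Interface

Orientations are given as a rotation vector (axis times angle).
In Python, from rig import read_state, imaging, ctrl gives the robot as it stands. The module is installed in compiled form; this text tells all that it offers.
- The arm moves only by the tool step_arm, never from a script. Its arguments are lists of equal length, an entry for each row: "travel": the shift along the tool's x, y, z in mm, a list of three; "turn": the turn about the tool's z in degrees; "claw": the opening in per cent of the stroke, from 0 (shut) to 100 (fully open). In form: {"travel": [[x, y, z], ...], "turn": [turn, ...], "claw": [claw, ...]}. A call has exactly 8 rows; each row is the pose to reach, as a shift and turn from the pose commanded when the call began, along the tool's axes at that moment; what a row does not reach only later rows make up. A row lasts 1/8 s, in which the tool goes at most 62.5 mm and 10.7 degrees, less where a joint would pass 70% of its speed; a pose out of reach is approached as far as the arm can. A call with a gripper value outside its range is refused whole. The fingers move at their own pace and stop on an object; the grip force is fixed at half the most. Time passes only in rows, so rows that repeat a pose let the fingers close, or fill a call up. It gives the time, the measured TCP pose, the force, the opening and the grip force at its end, in the units of the state.
- read_state(): the state, without advancing time (a new reading comes with each control period).
- imaging.read_camera(name): name is "scene" or "top" or "wrist"; returns a dict with "color" (420x560x3 uint8, red, green, blue), "fx", "fy", "cx", "cy" (pixels), "eye" and "attitude" of the camera in the world; the wrist camera has in their place "mount" (4x4, takes a point from camera to tool coordinates, whose origin is the TCP and whose axes are the flange's). Camera axes: x right, y down, z forward; pixel columns grow to the right and rows downward; lengths in m; the calibration is good to about 2 mm. A picture is of the moment at which its call begins: read the wrist's pose just before it. There is no depth.
- ctrl.close_job(): hands the job in; it is judged then, once.
The state is a dict: "time_s": time; "joint_pos": joint angles; "joint_vel": joint speeds; "effort": joint torques, N m; "tool_pos": TCP position; "tool_rot": TCP orientation; "ft_force": force on the tool from outside, world axes, zero at the start; "moment": the same for the moment, N m; "gripper_width": finger opening in m; "finger_force": force on a finger pad.
Only numpy, scipy, OpenCV 4.12 (cv2) and the standard library are available. Lean on these libraries where they do the work, as an engineer would, in place of code of your own. Each camera call takes 0.05 s, during which the arm holds its last target. There are 200 camera calls.

## Working session

There is one attempt and no reset: what is moved stays moved. The work goes in short steps, Python scripts to look and compute and a tool call to move; the robot and the scene stay as the last step left them, time stands still between calls to the robot, and variables do not carry over. Pictures are saved under pics/ and viewed, at most 10 in all, crops included, and the job is handed in when it is done.

Besides the shell and the picture viewer there is one more tool, called as name([rows], argument=value, ...), one row to a line, values as JSON. step_arm: Moves the arm, as the interface text tells. Its arguments: {"type":"object","properties":{"travel":{"type":"array"},"turn":{"type":"array"},"claw":{"type":"array"}},"required":["travel","turn","claw"]}

```bash
mkdir -p pics
python3 - <<'E'
from rig import read_state, imaging
import cv2,json
s=read_state();print({k:s[k] for k in('time_s','tool_pos','tool_rot','ft_force','moment','gripper_width')})
for n in('scene','top'):
    c=imaging.read_camera(n);cv2.imwrite(f'pics/{n}0.png',c['color'][:,:,::-1])
    print(n,{k:v for k,v in c.items() if k!='color'})
c=imaging.read_camera('wrist');print({k:v for k,v in c.items() if k!='color'})
E
```

```text
{'time_s': 0.0, 'tool_pos': array([ 0.17844715, -0.650515  ,  0.20476577]), 'tool_rot': array([-3.11221936e+00, -4.19220811e-01,  4.48320101e-04]), 'ft_force': array([-0.2451518 ,  0.6852361 , -0.05632555]), 'moment': array([-0.01269179,  0.03411673,  0.02627314]), 'gripper_width': 0.09404318604284266}
scene {'fx': 395.86541669207077, 'fy': 395.86541669207077, 'cx': 282.2358772731788, 'cy': 208.73740364449299, 'eye': array([-0.03292895, -0.48533177,  0.48487132]), 'attitude': array([-1.90202806,  0.93740918, -0.57064392])}
top {'fx': 381.46641960161526, 'fy': 381.46641960161526, 'cx': 279.7285100855853, 'cy': 204.64341401861017, 'eye': array([ 0.39139379, -0.02779639,  0.92633388]), 'attitude': array([-2.11218319,  2.15791413, -0.17567034])}
{'fx': 374.98089687449163, 'fy': 374.98089687449163, 'cx': 287.22240478143004, 'cy': 209.17407147606318, 'mount': array([[ 1.69528767e-04, -9.71849289e-01, -2.35603331e-01,
         6.70067801e-02],
       [ 9.99999973e-01,  2.02528380e-04, -1.15865510e-04,
        -2.64404397e-06],
       [ 1.60320175e-04, -2.35603305e-01,  9.71849297e-01,
        -1.79266100e-01],
       [ 0.00000000e+00,  0.00000000e+00,  0.00000000e+00,
         1.00000000e+00]])}
```

View pics/top0.png

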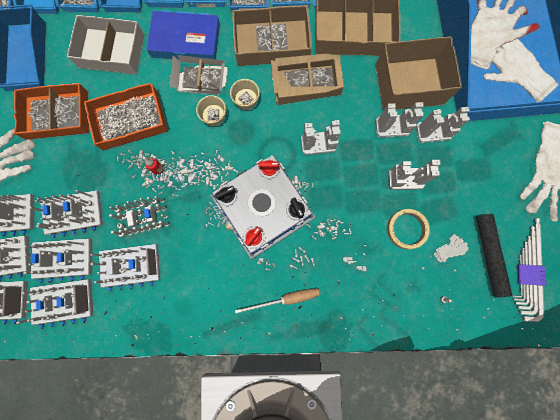

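View pics/scene0.png

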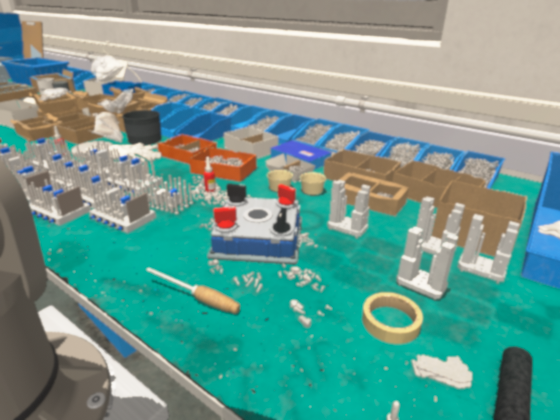

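The top view shows the housing centred near (261,204), with red knobs near (269,167) and (254,237), and black knobs near (226,195) and (297,208). The bracket nearest the housing is at (322,137), the tape at (409,229) and the bottle at (152,165). I'll enlarge the housing.

```bash
cat > h.py <<'E'
import numpy as np, cv2
from scipy.spatial.transform import Rotation as R
from rig import read_state, imaging
def campose(c,s=None):
    if 'eye' in c: return R.from_rotvec(c['attitude']).as_matrix(), np.array(c['eye'])
    M=np.array(c['mount']);Rt=R.from_rotvec(s['tool_rot']).as_matrix()
    return Rt@M[:3,:3], np.array(s['tool_pos'])+Rt@M[:3,3]
def ray(c,u,v,z,s=None):
    A,e=campose(c,s);d=A@np.array([(u-c['cx'])/c['fx'],(v-c['cy'])/c['fy'],1]);return e+d*(z-e[2])/d[2]
def proj(c,p,s=None):
    A,e=campose(c,s);q=A.T@(np.array(p)-e);return np.array([c['fx']*q[0]/q[2]+c['cx'],c['fy']*q[1]/q[2]+c['cy']])
E
python3 - <<'E'
from h import *
c=imaging.read_camera('top')
im=c['color'][:,:,::-1][145:265,190:340]
cv2.imwrite('pics/z.png',cv2.resize(im,None,fx=5,fy=5,interpolation=cv2.INTER_CUBIC))
for n,(u,v) in dict(r1=(269,167),r2=(254,237),b1=(226,195),b2=(297,208)).items(): print(n,ray(c,u,v,.09).round(3))
E
```

```text
r1 [ 0.617 -0.006  0.09 ]
r2 [0.46  0.029 0.09 ]
b1 [0.555 0.091 0.09 ]
b2 [ 0.522 -0.067  0.09 ]
```

View pics/z.png

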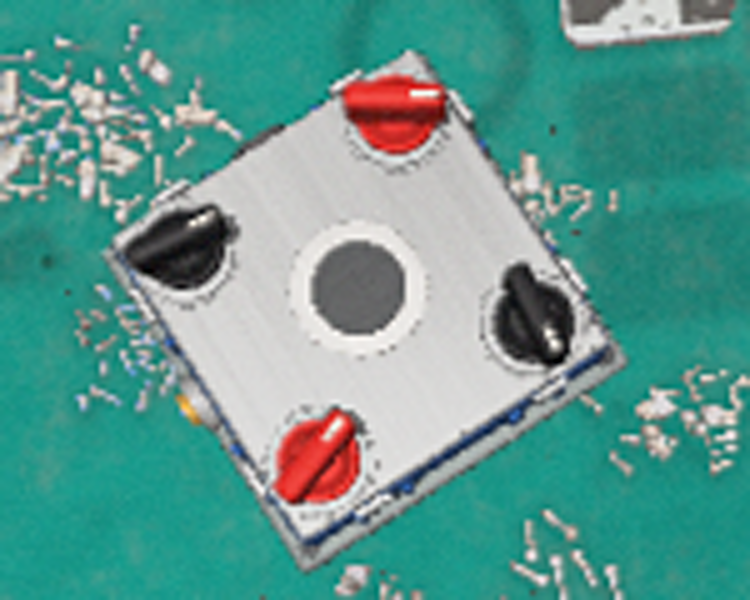

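The enlarged crop shows all four bars. White marks: far red at (430,95), pointing right; near red at (335,430), pointing upper right; left black at (210,218), pointing right; right black at (552,345), pointing down. I'll move above the cover and look from close by.

step_arm([
  [40,-42,-10],
  [82,-86,-22],
  [124,-130,-34],
  [166,-174,-45],
  [208,-218,-45],
  [250,-262,-45],
  [292,-306,-45],
  [334,-350,-45],
], turn=[-5,-10,-15,-20,-26,-32,-38,-45], claw=[100,100,100,100,80,60,50,50])

```text
time_s: 1.2
tool_pos: [0.4087, -0.2233, 0.2507]
tool_rot: [2.713, 1.583, 0.0]
ft_force: [1.7, -0.8, -0.2]
gripper_width: 0.0574
finger_force: 0.0
```

Run:
```python
from h import *
s=read_state();print(s['time_s'],s['tool_pos'].round(4),s['joint_pos'].round(2),s['gripper_width'])
T=R.from_rotvec(s['tool_rot']).as_matrix();print(np.degrees(np.arctan2(T[1,0],T[0,0])),T[:,2].round(3))
print((T.T@(np.array([.539,.012,.25])-s['tool_pos'])*1000).round())
```

```text
1.2 [ 0.4087 -0.2233  0.2507] [ 0.68  0.05 -0.33  1.98  0.02  1.11 -0.17] 0.05736686111572393
60.53927847301215 [ 0.001 -0.    -1.   ]
[269.  -2.   1.]
```

step_arm([
  [45,0,0],
  [90,0,0],
  [140,0,0],
  [190,0,0],
  [235,-1,0],
  [269,-2,0],
  [269,-2,0],
  [269,-2,0],
], turn=[-5,-10,-15,-20,-25,-30,-30,-30], claw=[50,50,50,50,50,50,50,50])

```text
time_s: 2.2
tool_pos: [0.5391, 0.009, 0.2503]
tool_rot: [-2.216, -2.226, 0.001]
ft_force: [-0.3, 0.1, 0.3]
gripper_width: 0.0469
finger_force: 0.0
```

Run:
```python
from h import *
import pickle
s=read_state();c=imaging.read_camera('wrist');pickle.dump((s,c),open('w.pkl','wb'))
cv2.imwrite('pics/w.png',cv2.resize(c['color'][:,:,::-1],(800,600),interpolation=cv2.INTER_CUBIC))
print(s['time_s'],s['tool_pos'].round(4),s['joint_pos'].round(2))
m=[s['moment']]
for _ in range(4): imaging.read_camera('wrist');m.append(read_state()['moment'])
print(np.round(m,4))
```

```text
2.2 [0.5391 0.009  0.2503] [ 0.37  0.21 -0.58  1.83  0.13  1.14 -0.25]
[[-0.0641 -0.0345 -0.0375]
 [-0.0663 -0.0697 -0.0086]
 [-0.0334 -0.0446 -0.0021]
 [-0.0668 -0.0893  0.0211]
 [-0.0269 -0.0913  0.0052]]
```

View pics/w.png

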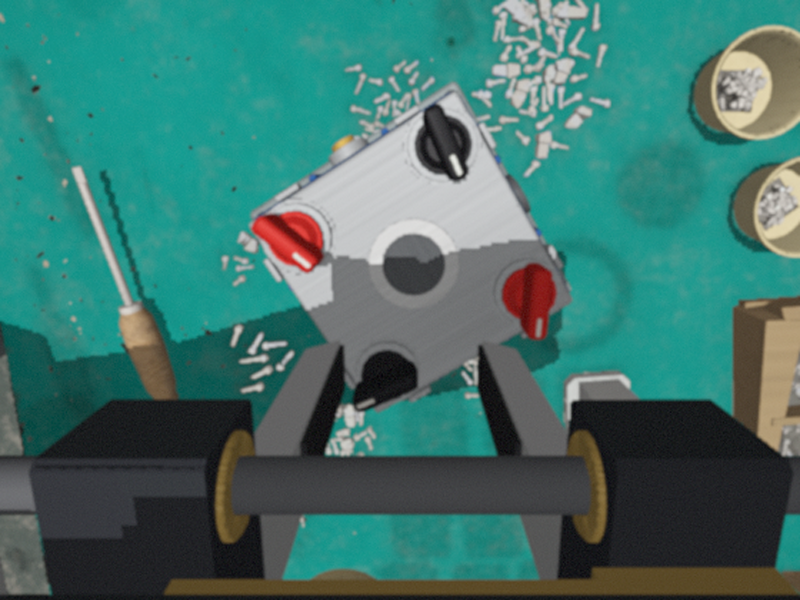

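The wrist view shows the plate centre at (414,263). Bar tops run: far red (533,266)-(541,337), near red (258,225)-(318,268), left black (433,108)-(459,176), right black (360,402)-(414,354).

Run:
```python
from h import *
import pickle
from scipy.optimize import least_squares
s,c=pickle.load(open('w.pkl','rb'));t=imaging.read_camera('top')
k=1/1.42857
W=dict(A=((533,266),(541,337)),B=((258,225),(318,268)),C=((433,108),(459,176)),D=((414,354),(360,402)))
Tp=dict(A=((345,98),(444,96)),B=((282,492),(346,418)),C=((132,256),(222,216)),D=((517,268),(556,357)))
mid={}
for n in W:
    w=[ray(c,u*k,v*k,.100,s)[:2] for u,v in W[n]]; p=[ray(t,u/5+190,v/5+145,.100)[:2] for u,v in Tp[n]]
    for q,l in((w,'w'),(p,'t')):
        d=q[1]-q[0];m=(q[0]+q[1])/2;mid[n+l]=m
        print(n,l,m.round(4),'yaw',np.degrees(np.arctan2(d[1],d[0])).round(1),'len',np.linalg.norm(d).round(4))
print('centre',ray(c,414*k,263*k,.058,s),ray(t,358/5+190,287/5+145,.058))
L=dict(A=(58,58),B=(-58,-58),C=(-58,58),D=(58,-58))
def f(x):
    a=x[2];Q=np.array([[np.cos(a),-np.sin(a)],[np.sin(a),np.cos(a)]])
    return {n:x[:2]+Q@np.array(L[n])/1000 for n in L}
for l in 'wt':
    r=least_squares(lambda x:np.concatenate([f(x)[n]-mid[n+l] for n in L]),[.54,.01,-1]);
    print(l,r.x.round(4),'res',(r.fun*1000).round(1),{n:p.round(4) for n,p in f(r.x).items()})
```

```text
A w [ 0.6185 -0.0048] yaw -80.4 len 0.047
A t [ 0.6205 -0.0065] yaw -90.1 len 0.0443
B w [0.4625 0.0297] yaw -36.6 len 0.0446
B t [0.4613 0.031 ] yaw -41.7 len 0.0422
C w [0.5589 0.0921] yaw -67.3 len 0.0418
C t [0.5593 0.0906] yaw -66.6 len 0.0433
D w [ 0.5229 -0.0568] yaw -136.5 len 0.0491
D t [ 0.5217 -0.0671] yaw -158.2 len 0.043
centre [0.5405989  0.01262961 0.058     ] [0.54195565 0.01295631 0.058     ]
w [ 0.5407  0.015  -1.0126] res [ 2.1  1.4 -1.7  3.8  0.3  2.9 -0.7 -8. ] {'A': array([ 0.6206, -0.0034]), 'B': array([0.4608, 0.0335]), 'C': array([0.5592, 0.095 ]), 'D': array([ 0.5222, -0.0649])}
t [ 0.5407  0.012  -1.0179] res [-0.  -0.4 -0.4 -0.1  0.3  1.2  0.1 -0.7] {'A': array([ 0.6205, -0.0069]), 'B': array([0.4609, 0.0309]), 'C': array([0.5596, 0.0918]), 'D': array([ 0.5218, -0.0678])}
```

step_arm([
  [-8,40,40],
  [-18,80,90],
  [-18,81,90],
  [-18,81,90],
  [-18,81,90],
  [-18,81,90],
  [-18,81,90],
  [-18,81,90],
], turn=[0,0,0,0,0,0,0,0], claw=[50,50,50,50,50,50,50,50])

```text
time_s: 3.5
tool_pos: [0.6206, -0.0078, 0.1609]
tool_rot: [2.215, 2.228, 0.0]
ft_force: [-0.0, 0.6, 0.4]
gripper_width: 0.0469
finger_force: 0.0
```

Run:
```python
from h import *
import pickle
s=read_state();c=imaging.read_camera('wrist');pickle.dump((s,c),open('wa.pkl','wb'))
print(s['time_s'],s['tool_pos'].round(4))
T=R.from_rotvec(s['tool_rot']).as_matrix();print(np.degrees(np.arctan2(T[1,0],T[0,0])))
g=c['color'];cv2.imwrite('pics/wa.png',cv2.resize(g[:,:,::-1],(800,600),interpolation=cv2.INTER_CUBIC))
print(proj(c,[.6205,-.0065,.103],s)*1.4286)
```

```text
3.5 [ 0.6206 -0.0078  0.1609]
90.33872291640432
[412.1308018  317.70389827]
```

View pics/wa.png

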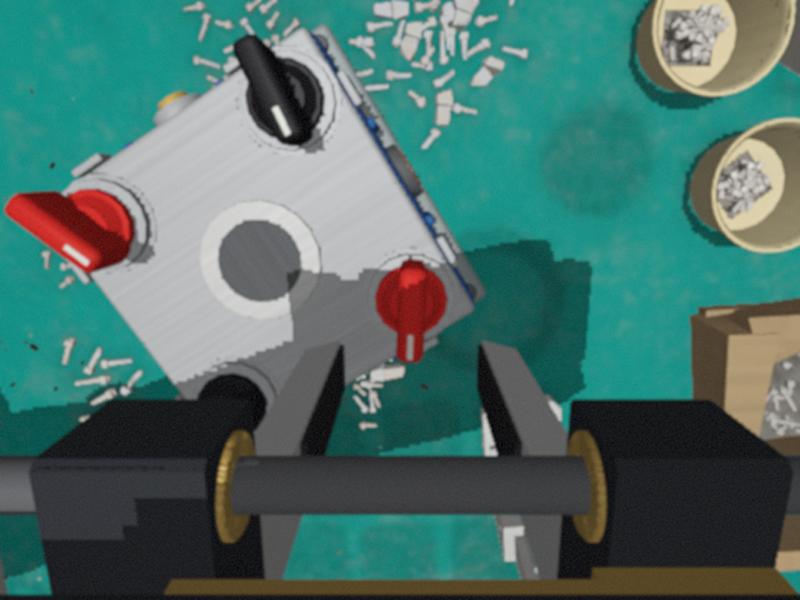

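The bar's top runs from (412,265) to (410,358), vertical in the image and centred between the fingers, so the top-view poses hold. Descend and grip.

step_arm([
  [0,0,30],
  [0,0,65],
  [0,0,82],
  [0,0,82],
  [0,0,82],
  [0,0,82],
  [0,0,82],
  [0,0,82],
], turn=[1,1,1,1,1,1,1,1], claw=[50,50,50,40,0,0,0,0])

```text
time_s: 4.55
tool_pos: [0.6209, -0.0078, 0.0793]
tool_rot: [2.234, 2.208, 0.001]
ft_force: [-1.3, -0.3, 6.1]
gripper_width: 0.0127
finger_force: 30.0
```

```bash
cat >> h.py <<'E'
def meas(n=3):
    S=[read_state()]
    for _ in range(n-1): imaging.read_camera('wrist');S.append(read_state())
    s=S[-1];T=R.from_rotvec(s['tool_rot']).as_matrix()
    print('t %.2f'%s['time_s'],'pos',s['tool_pos'].round(4),'yaw %.2f'%np.degrees(np.arctan2(T[1,0],T[0,0])),'w %.4f'%s['gripper_width'],
     'F',np.mean([q['ft_force'] for q in S],0).round(1),'Mz',np.round([q['moment'][2] for q in S],3),'mean %.4f'%np.mean([q['moment'][2] for q in S]),'j7 %.2f %.2f'%(s['joint_pos'][6],s['effort'][6]),'ff',np.round(s['finger_force'],1))
E
python3 -c "
from h import *
meas(4)"
```

```text
t 4.70 pos [ 0.6209 -0.0078  0.0793] yaw 89.33 w 0.0130 F [-1.9  0.1  6.5] Mz [-0.012  0.055 -0.021 -0.05 ] mean -0.0067 j7 -0.36 0.02 ff 30.0
```

step_arm([
  [0,0,0],
  [0,0,0],
  [0,0,0],
  [0,0,0],
  [0,0,0],
  [0,0,0],
  [0,0,0],
  [0,0,0],
], turn=[1,2,3,4,5,6,7,8], claw=[0,0,0,0,0,0,0,0])

```text
time_s: 5.7
tool_pos: [0.6207, -0.0078, 0.0791]
tool_rot: [2.383, 2.046, 0.0]
ft_force: [-2.6, 0.2, 5.8]
gripper_width: 0.0128
finger_force: 30.0
```

```bash
python3 -c "
from h import *
meas(4)"
```

```text
t 5.85 pos [ 0.6206 -0.0078  0.0791] yaw 81.34 w 0.0123 F [-2.2 -0.5  5.2] Mz [ 0.063  0.014 -0.039  0.035] mean 0.0184 j7 -0.49 -0.14 ff 30.0
```

step_arm([
  [0,0,0],
  [0,0,0],
  [0,0,0],
  [0,0,0],
  [0,0,0],
  [0,0,0],
  [0,0,0],
  [0,0,0],
], turn=[1,2,3,4,5,6,7,8], claw=[0,0,0,0,0,0,0,0])

```text
time_s: 6.85
tool_pos: [0.6205, -0.0078, 0.0789]
tool_rot: [2.52, 1.875, -0.0]
ft_force: [-3.6, 0.9, 5.4]
gripper_width: 0.0128
finger_force: 30.0
```

```bash
python3 -c "
from h import *
meas(4)"
```

```text
t 7.00 pos [ 0.6205 -0.0078  0.0789] yaw 73.33 w 0.0128 F [-3.6 -0.2  5.9] Mz [-0.036 -0.006  0.005  0.018] mean -0.0048 j7 -0.61 -0.13 ff 30.0
```

step_arm([
  [0,0,0],
  [0,0,0],
  [0,0,0],
  [0,0,0],
  [0,0,0],
  [0,0,0],
  [0,0,0],
  [0,0,0],
], turn=[1,2,3,4,5,6,7,8], claw=[0,0,0,0,0,0,0,0])

```text
time_s: 8.0
tool_pos: [0.6203, -0.0077, 0.0787]
tool_rot: [-2.645, -1.695, 0.001]
ft_force: [-4.1, 0.7, 6.0]
gripper_width: 0.013
finger_force: 30.0
```

```bash
python3 -c "
from h import *
meas(4)"
```

```text
t 8.15 pos [ 0.6203 -0.0077  0.0787] yaw 65.33 w 0.0128 F [-4.3  0.3  5.7] Mz [0.083 0.008 0.013 0.03 ] mean 0.0336 j7 -0.73 -0.14 ff 30.0
```

step_arm([
  [0,0,0],
  [0,0,0],
  [0,0,0],
  [0,0,0],
  [0,0,0],
  [0,0,0],
  [0,0,0],
  [0,0,0],
], turn=[1,2,3,4,5,6,7,8], claw=[0,0,0,0,0,0,0,0])

```text
time_s: 9.15
tool_pos: [0.6201, -0.0076, 0.0786]
tool_rot: [-2.756, -1.506, 0.001]
ft_force: [-4.2, 1.7, 4.1]
gripper_width: 0.0128
finger_force: 30.0
```

```bash
sed -i "s/,'ff',.*/,'E7',np.round([q['effort'][6] for q in S],3),'E1 %.3f'%s['effort'][0])/" h.py; python3 -c "
from h import *
meas(5)"
```

```text
t 9.35 pos [ 0.6201 -0.0076  0.0785] yaw 57.33 w 0.0132 F [-5.   1.1  4.8] Mz [0.092 0.103 0.051 0.012 0.043] mean 0.0600 j7 -0.86 -0.07 E7 [ 0.327  0.259 -0.382 -0.166 -0.067] E1 0.537
```

step_arm([
  [0,0,0],
  [0,0,0],
  [0,0,0],
  [0,0,0],
  [0,0,0],
  [0,0,0],
  [0,0,0],
  [0,0,0],
], turn=[1,2,3,4,5,6,7,8], claw=[0,0,0,0,0,0,0,0])

```text
time_s: 10.35
tool_pos: [0.6199, -0.0075, 0.0784]
tool_rot: [-2.855, -1.31, 0.001]
ft_force: [-5.4, 1.5, 3.5]
gripper_width: 0.0128
finger_force: 30.0
```

```bash
python3 -c "
from h import *
meas(5)"
```

```text
t 10.55 pos [ 0.6199 -0.0074  0.0784] yaw 49.34 w 0.0126 F [-5.2  1.8  3.6] Mz [0.182 0.051 0.1   0.08  0.029] mean 0.0884 j7 -0.98 -0.09 E7 [ 0.295  0.23  -0.409 -0.193 -0.095] E1 0.907
```

Joint-7 effort, compared at the same settling instants, rises 0.027 per 8°, which puts the bite about 23° in. That leaves the knob about 17° past the bite, so I'll turn 3° more, release and lift.

step_arm([
  [0,0,0],
  [0,0,0],
  [0,0,0],
  [0,0,0],
  [0,0,0],
  [0,0,0],
  [0,0,-30],
  [0,0,-60],
], turn=[1,2,3,3,3,3,3,3], claw=[0,0,0,0,50,50,50,50])

```text
time_s: 11.55
tool_pos: [0.6206, -0.0078, 0.1391]
tool_rot: [-2.888, -1.236, 0.0]
ft_force: [0.2, 0.5, -1.0]
gripper_width: 0.0464
finger_force: 0.0
```

```bash
cat >> h.py <<'E'
KN=dict(A=(.6195,-.007),B=(.461,.031),C=(.5595,.092),D=(.522,-.067))
def go(n,yaw,z=.14):
    s=read_state();T=R.from_rotvec(s['tool_rot']).as_matrix();y=np.degrees(np.arctan2(T[1,0],T[0,0]))
    print('t %.2f'%s['time_s'],'yaw %.1f'%y,'travel',(T.T@(np.array([*KN[n],z])-s['tool_pos'])*1000).round(1),'turn %.1f'%((y-yaw+180)%360-180),'j7 %.2f'%s['joint_pos'][6],s['gripper_width'].round(4),'pos',s['tool_pos'].round(4))
E
python3 -c "
from h import *
go('B',138.3)"
```

```text
Traceback (most recent call last):
  File "h.py", line 21, in go
    print('t %.2f'%s['time_s'],'yaw %.1f'%y,'travel',(T.T@(np.array([*KN[n],z])-s['tool_pos'])*1000).round(1),'turn %.1f'%((y-yaw+180)%360-180),'j7 %.2f'%s['joint_pos'][6],s['gripper_width'].round(4),'pos',s['tool_pos'].round(4))
                                                                                                                                                                            ^^^^^^^^^^^^^^^^^^^^^^^^
AttributeError: 'float' object has no attribute 'round'
```

```bash
sed -i "s/,s\['gripper_width'\].round(4)//" h.py; python3 -c "
from h import *
go('B',138.3)"
```

```text
t 11.55 yaw 46.3 travel [ -82.1 -142.3   -0.9] turn -92.0 j7 -1.00 pos [ 0.6206 -0.0078  0.1391]
```

step_arm([
  [-12,-22,-1],
  [-25,-44,-1],
  [-38,-66,-1],
  [-50,-88,-1],
  [-62,-110,-1],
  [-74,-130,-1],
  [-82,-142,-1],
  [-82,-142,-1],
], turn=[-10.5,-21,-31.5,-42,-52.5,-63,-73.5,-84], claw=[50,50,50,50,50,50,50,50])

```text
time_s: 12.55
tool_pos: [0.4607, 0.0309, 0.1398]
tool_rot: [1.31, 2.854, -0.0]
ft_force: [0.2, -0.3, 0.9]
gripper_width: 0.0469
finger_force: 0.0
```

step_arm([
  [0,0,5],
  [0,0,30],
  [0,0,61],
  [0,0,61],
  [0,0,61],
  [0,0,61],
  [0,0,61],
  [0,0,61],
], turn=[-6,-8,-8,-8,-8,-8,-8,-8], claw=[50,50,50,40,0,0,0,0])

```text
time_s: 13.55
tool_pos: [0.4618, 0.0308, 0.0792]
tool_rot: [1.117, 2.935, 0.0]
ft_force: [-2.1, -0.8, 9.0]
gripper_width: 0.0127
finger_force: 29.9
```

```bash
python3 -c "
from h import *
meas(5)"
```

```text
t 13.75 pos [0.4618 0.0308 0.0792] yaw 138.33 w 0.0129 F [-1.8 -1.2  8.8] Mz [-0.014 -0.008 -0.01  -0.005  0.013] mean -0.0046 j7 0.37 -0.01 E7 [ 0.    -0.009 -0.012 -0.012 -0.013] E1 -0.552
```

step_arm([
  [0,0,0],
  [0,0,0],
  [0,0,0],
  [0,0,0],
  [0,0,0],
  [0,0,0],
  [0,0,0],
  [0,0,0],
], turn=[1,2,3,4,5,6,7,8], claw=[0,0,0,0,0,0,0,0])

```text
time_s: 14.75
tool_pos: [0.4616, 0.0307, 0.079]
tool_rot: [1.32, 2.85, 0.0]
ft_force: [-0.2, -1.8, 4.9]
gripper_width: 0.0129
finger_force: 29.9
```

```bash
python3 -c "
from h import *
meas(5)"
```

```text
t 14.95 pos [0.4616 0.0307 0.079 ] yaw 130.33 w 0.0126 F [-0.7 -1.7  5.3] Mz [ 0.028  0.034 -0.006 -0.033  0.008] mean 0.0062 j7 0.24 -0.04 E7 [ 0.387  0.306 -0.359 -0.138 -0.035] E1 -0.762
```

step_arm([
  [0,0,0],
  [0,0,0],
  [0,0,0],
  [0,0,0],
  [0,0,0],
  [0,0,0],
  [0,0,0],
  [0,0,0],
], turn=[1,2,3,4,5,6,7,8], claw=[0,0,0,0,0,0,0,0])

```text
time_s: 15.95
tool_pos: [0.4616, 0.0307, 0.0789]
tool_rot: [1.516, 2.751, 0.0]
ft_force: [0.4, -2.4, 4.8]
gripper_width: 0.0131
finger_force: 29.9
```

```bash
python3 -c "
from h import *
meas(5)"
```

```text
t 16.15 pos [0.4616 0.0307 0.0788] yaw 122.33 w 0.0127 F [-0.2 -2.5  5.1] Mz [ 0.038  0.064 -0.011 -0.047 -0.046] mean -0.0003 j7 0.11 -0.04 E7 [ 0.388  0.396 -0.412 -0.156 -0.036] E1 -1.295
```

step_arm([
  [0,0,0],
  [0,0,0],
  [0,0,0],
  [0,0,0],
  [0,0,0],
  [0,0,0],
  [0,0,0],
  [0,0,0],
], turn=[1,2,3,4,5,6,7,8], claw=[0,0,0,0,0,0,0,0])

```text
time_s: 17.15
tool_pos: [0.4614, 0.0307, 0.0786]
tool_rot: [1.705, 2.639, 0.0]
ft_force: [0.5, -3.8, 5.0]
gripper_width: 0.0124
finger_force: 29.9
```

```bash
python3 -c "
from h import *
meas(5)"
```

```text
t 17.35 pos [0.4614 0.0307 0.0786] yaw 114.31 w 0.0128 F [ 0.6 -3.6  5.2] Mz [ 0.002  0.034 -0.01  -0.012 -0.062] mean -0.0098 j7 -0.01 -0.04 E7 [ 0.395  0.308 -0.364 -0.141 -0.038] E1 -1.962
```

step_arm([
  [0,0,0],
  [0,0,0],
  [0,0,0],
  [0,0,0],
  [0,0,0],
  [0,0,0],
  [0,0,0],
  [0,0,0],
], turn=[1,2,3,4,5,6,7,8], claw=[0,0,0,0,0,0,0,0])

```text
time_s: 18.35
tool_pos: [0.4613, 0.0307, 0.0785]
tool_rot: [1.885, 2.513, -0.0]
ft_force: [1.5, -5.6, 2.7]
gripper_width: 0.013
finger_force: 29.9
```

```bash
python3 -c "
from h import *
meas(5)"
```

```text
t 18.55 pos [0.4613 0.0307 0.0785] yaw 106.30 w 0.0130 F [ 1.8 -5.3  2.9] Mz [0.029 0.093 0.017 0.011 0.026] mean 0.0354 j7 -0.14 -0.06 E7 [ 0.366  0.287 -0.384 -0.162 -0.059] E1 -2.474
```

Idle level is about -0.036. At 32° it reaches -0.059, so it has bitten. Continue with 8° steps to get the slope.

step_arm([
  [0,0,0],
  [0,0,0],
  [0,0,0],
  [0,0,0],
  [0,0,0],
  [0,0,0],
  [0,0,0],
  [0,0,0],
], turn=[1,2,3,4,5,6,7,8], claw=[0,0,0,0,0,0,0,0])

```text
time_s: 19.55
tool_pos: [0.4612, 0.0307, 0.0783]
tool_rot: [-2.056, -2.376, 0.0]
ft_force: [1.7, -4.7, 0.6]
gripper_width: 0.0127
finger_force: 29.8
```

```bash
python3 -c "
from h import *
meas(5)"
```

```text
t 19.75 pos [0.4612 0.0307 0.0783] yaw 98.30 w 0.0127 F [ 2.  -5.   0.3] Mz [0.144 0.075 0.041 0.06  0.074] mean 0.0789 j7 -0.27 -0.08 E7 [ 0.338  0.264 -0.409 -0.187 -0.085] E1 -2.467
```

step_arm([
  [0,0,0],
  [0,0,0],
  [0,0,0],
  [0,0,0],
  [0,0,0],
  [0,0,0],
  [0,0,-30],
  [0,0,-62],
], turn=[2,4,6,6,6,6,6,6], claw=[0,0,0,0,50,50,50,50])

```text
time_s: 20.75
tool_pos: [0.4607, 0.0313, 0.1409]
tool_rot: [-2.174, -2.266, 0.001]
ft_force: [-0.4, 0.6, 0.8]
gripper_width: 0.0461
finger_force: 0.0
```

```bash
python3 -c "
from h import *
go('A',46.3)"
```

```text
t 20.75 yaw 92.4 travel [-44.8 157.1   0.7] turn 46.1 j7 -0.29 pos [0.4607 0.0313 0.1409]
```

step_arm([
  [-8,30,0],
  [-16,60,0],
  [-26,90,0],
  [-36,120,0],
  [-45,150,0],
  [-45,157,0],
  [-45,157,0],
  [-45,157,0],
], turn=[8,16,24,32,40,46,46,46], claw=[50,50,50,50,50,50,50,50])

```text
time_s: 21.75
tool_pos: [0.6194, -0.0073, 0.1404]
tool_rot: [-2.886, -1.24, 0.001]
ft_force: [-0.4, 0.1, -0.2]
gripper_width: 0.0471
finger_force: 0.0
```

step_arm([
  [0,0,25],
  [0,0,50],
  [0,0,63],
  [0,0,63],
  [0,0,63],
  [0,0,63],
  [0,0,63],
  [0,0,63],
], turn=[0,0,0,0,0,0,0,0], claw=[50,50,50,40,0,0,0,0])

```text
time_s: 22.75
tool_pos: [0.62, -0.0073, 0.0781]
tool_rot: [-2.888, -1.236, -0.001]
ft_force: [-3.0, 1.3, 4.9]
gripper_width: 0.0127
finger_force: 30.0
```

```bash
python3 -c "
from h import *
meas(2)"
```

```text
t 22.80 pos [ 0.62   -0.0073  0.0781] yaw 46.35 w 0.0127 F [-2.8  1.4  5.6] Mz [-0.043 -0.02 ] mean -0.0312 j7 -1.02 0.04 E7 [0.042 0.04 ] E1 0.833
```

step_arm([
  [0,0,0],
  [0,0,0],
  [0,0,0],
  [0,0,0],
  [0,0,0],
  [0,0,0],
  [0,0,0],
  [0,0,0],
], turn=[5,10,15,20,25,30,35,40], claw=[0,0,0,0,0,0,0,0])

```text
time_s: 23.8
tool_pos: [0.6195, -0.0065, 0.0775]
tool_rot: [-3.136, -0.171, 0.001]
ft_force: [-2.1, 4.2, -2.3]
gripper_width: 0.0127
finger_force: 30.1
```

```bash
python3 -c "
from h import *
meas(5)"
```

```text
t 24.00 pos [ 0.6195 -0.0065  0.0774] yaw 6.48 w 0.0122 F [-2.6  5.2 -1.7] Mz [ 0.311  0.183 -0.013 -0.096 -0.087] mean 0.0598 j7 -1.63 -0.11 E7 [ 1.677  1.8   -1.942 -0.694 -0.115] E1 2.952
```

step_arm([
  [0,0,0],
  [0,0,0],
  [0,0,0],
  [0,0,0],
  [0,0,0],
  [0,0,-30],
  [0,0,-64],
  [0,0,-64],
], turn=[0,0,0,0,0,0,0,0], claw=[0,20,50,50,50,50,50,50])

```text
time_s: 25.0
tool_pos: [0.6215, -0.0076, 0.1441]
tool_rot: [3.137, 0.174, 0.007]
ft_force: [-0.1, -0.4, -0.4]
gripper_width: 0.0471
finger_force: 0.0
```

```bash
python3 -c "
from h import *
go('B',92.3)"
```

```text
t 25.00 yaw 6.3 travel [-155.3  -56.1    3.5] turn -86.0 j7 -1.62 pos [ 0.6215 -0.0076  0.1441]
```

Run:
```python
from h import *
c=imaging.read_camera('wrist');cv2.imwrite('pics/wb.png',cv2.resize(c['color'][:,:,::-1],(800,600),interpolation=cv2.INTER_CUBIC))
```

```text
(no output)
```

View pics/wb.png

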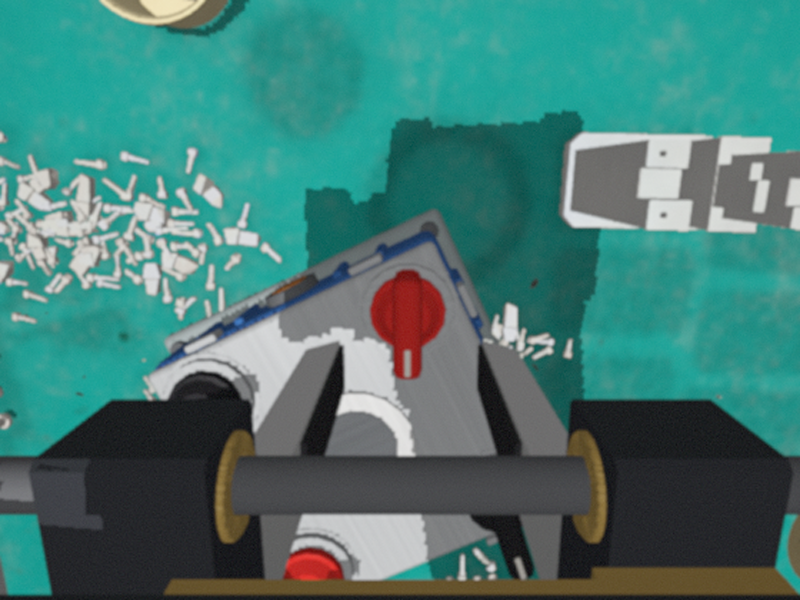

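The far red bar is vertical at column 407 with its mark at (407,362), so it followed the full turn. Now to the near red knob for its 40°.

step_arm([
  [-25,-9,2],
  [-50,-18,3],
  [-75,-27,3],
  [-100,-36,3],
  [-125,-45,3],
  [-145,-52,3],
  [-155,-56,3],
  [-155,-56,3],
], turn=[-10.6,-21.2,-31.8,-42.4,-53,-63.6,-74.2,-84.8], claw=[50,50,50,50,50,50,50,50])

```text
time_s: 26.05
tool_pos: [0.4585, 0.0309, 0.1378]
tool_rot: [-2.191, -2.25, 0.002]
ft_force: [0.4, 0.3, 0.5]
gripper_width: 0.0472
finger_force: 0.0
```

step_arm([
  [0,0,20],
  [0,0,45],
  [0,0,63],
  [0,0,63],
  [0,0,63],
  [0,0,63],
  [0,0,63],
  [0,0,63],
], turn=[-1.2,-1.2,-1.2,-1.2,-1.2,-1.2,-1.2,-1.2], claw=[50,50,50,40,0,0,0,0])

```text
time_s: 27.05
tool_pos: [0.4609, 0.031, 0.0762]
tool_rot: [2.175, 2.265, 0.003]
ft_force: [6.1, -0.7, -1.2]
gripper_width: 0.0127
finger_force: 30.0
```

```bash
python3 -c "
from h import *
meas(2)"
```

```text
t 27.10 pos [0.4609 0.031  0.0761] yaw 92.33 w 0.0127 F [ 5.3 -0.4 -0.5] Mz [-0.015 -0.011] mean -0.0132 j7 -0.34 -0.02 E7 [-0.028 -0.02 ] E1 -0.365
```

step_arm([
  [0,0,0],
  [0,0,0],
  [0,0,0],
  [0,0,0],
  [0,0,0],
  [0,0,0],
  [0,0,0],
  [0,0,0],
], turn=[5,10,15,20,25,30,35,40], claw=[0,0,0,0,0,0,0,0])

```text
time_s: 28.1
tool_pos: [0.4606, 0.031, 0.0756]
tool_rot: [2.821, 1.382, 0.003]
ft_force: [8.6, -0.5, -15.4]
gripper_width: 0.013
finger_force: 30.0
```

step_arm([
  [0,0,0],
  [0,0,0],
  [0,0,0],
  [0,0,0],
  [0,0,0],
  [0,0,-30],
  [0,0,-64],
  [0,0,-64],
], turn=[40,40,40,40,40,40,40,40], claw=[0,20,50,50,50,50,50,50])

```text
time_s: 29.1
tool_pos: [0.4611, 0.0311, 0.1417]
tool_rot: [-3.123, -0.343, -0.006]
ft_force: [0.3, -1.1, -0.4]
gripper_width: 0.0469
finger_force: 0.0
```

```bash
python3 -c "
from h import *
go('C',113.4)"
```

```text
t 29.10 yaw 12.5 travel [109.3 -38.1   2.1] turn -100.9 j7 -1.60 pos [0.4611 0.0311 0.1417]
```

I made an error: the release call carried a turn of 40, which is relative to that call's own start, so the knob may have been turned too far. I'll check the bar's angle.

Run:
```python
from h import *
import pickle
s=read_state();c=imaging.read_camera('wrist');pickle.dump((s,c),open('wc.pkl','wb'))
cv2.imwrite('pics/wc.png',cv2.resize(c['color'][:,:,::-1],(800,600),interpolation=cv2.INTER_CUBIC))
```

```text
(no output)
```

View pics/wc.png

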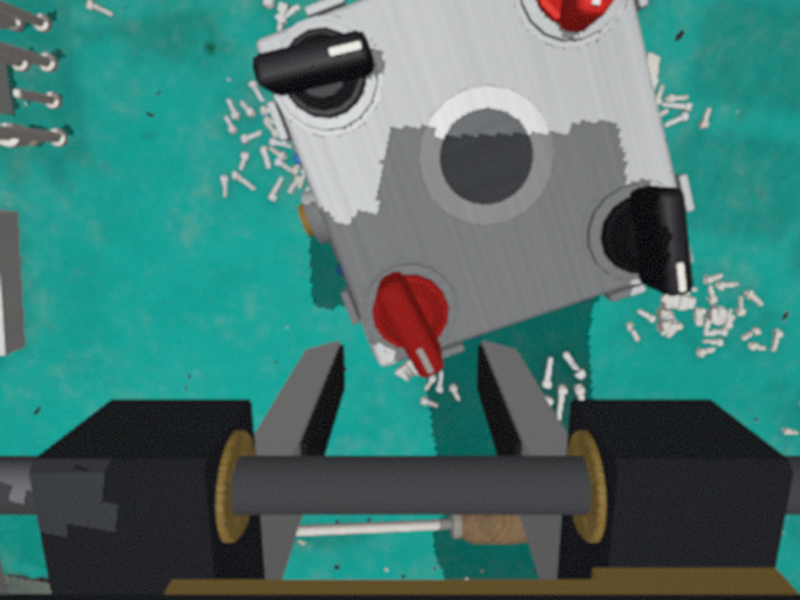

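Run:
```python
from h import *
import pickle
s,c=pickle.load(open('wc.pkl','rb'));k=1/1.42857
g=c['color'].astype(int);m=((g[...,0]>90)&(g[...,1]<60)).astype(np.uint8)
for lab,z in((((392,280),(431,368)),.102),(((400,298),(431,368)),.102)):
    a,b=[ray(c,u*k,v*k,z,s)[:2] for u,v in lab];d=a-b;print((a+b)/2,np.linalg.norm(d),np.degrees(np.arctan2(d[1],d[0])))
for yaw in(30,33,36,39,42):
    d=np.array([np.cos(np.radians(yaw)),np.sin(np.radians(yaw))])*.023
    print(yaw,[ (proj(c,[.461+q*d[0],.031+q*d[1],.1025],s)/k).round() for q in(1,-1)])
```

```text
[0.46383021 0.0309653 ] 0.042334891312003804 35.65044613001159
[0.46042252 0.02851569] 0.03394132768555135 35.63560868812419
30 [array([394., 281.]), array([426., 380.])]
33 [array([391., 282.]), array([429., 379.])]
36 [array([388., 283.]), array([431., 378.])]
39 [array([386., 284.]), array([434., 377.])]
42 [array([383., 285.]), array([436., 376.])]
```

The bar is now at yaw about 34°: upper end (391,279), mark end (430,372). That is about 78° past its bite, roughly 22 N, which isn't overtight but sits at the edge of the tight window. I'll regrip and back off 16°, to the intended 40° turn.

step_arm([
  [0,0,0],
  [0,0,2],
  [0,0,25],
  [0,0,50],
  [0,0,64],
  [0,0,64],
  [0,0,64],
  [0,0,64],
], turn=[-10,-20,-21.5,-21.5,-21.5,-21.5,-21.5,-21.5], claw=[50,50,50,50,40,0,0,0])

```text
time_s: 30.15
tool_pos: [0.4603, 0.0308, 0.0762]
tool_rot: [3.005, 0.915, 0.002]
ft_force: [1.8, -0.6, -1.1]
gripper_width: 0.0139
finger_force: 29.4
```

```bash
python3 -c "
from h import *
meas(3)"
```

```text
t 30.25 pos [0.4603 0.0308 0.0761] yaw 33.86 w 0.0134 F [ 1.5 -1.6  0.6] Mz [0.325 0.277 0.246] mean 0.2828 j7 -1.27 -0.29 E7 [-0.342 -0.321 -0.288] E1 -0.583
```

step_arm([
  [0,0,0],
  [0,0,0],
  [0,0,0],
  [0,0,0],
  [0,0,0],
  [0,0,0],
  [0,0,0],
  [0,0,0],
], turn=[-3,-6,-9,-12,-14,-16,-16,-16], claw=[0,0,0,0,0,0,0,0])

```text
time_s: 31.25
tool_pos: [0.4603, 0.0304, 0.0763]
tool_rot: [2.849, 1.322, 0.002]
ft_force: [-0.4, -4.5, 7.8]
gripper_width: 0.0132
finger_force: 29.9
```

```bash
python3 -c "
from h import *
meas(3)"
```

```text
t 31.35 pos [0.4603 0.0304 0.0763] yaw 49.80 w 0.0130 F [-0.9 -4.8  7.8] Mz [-0.11  -0.061 -0.068] mean -0.0796 j7 -1.02 0.10 E7 [0.115 0.101 0.098] E1 -2.014
```

step_arm([
  [0,0,0],
  [0,0,0],
  [0,0,0],
  [0,0,0],
  [0,0,0],
  [0,0,-30],
  [0,0,-64],
  [0,0,-64],
], turn=[0,0,0,0,0,0,0,0], claw=[0,20,50,50,50,50,50,50])

```text
time_s: 32.35
tool_pos: [0.461, 0.0311, 0.1415]
tool_rot: [2.848, 1.323, 0.006]
ft_force: [-0.1, -0.4, -0.8]
gripper_width: 0.0472
finger_force: 0.0
```

Run:
```python
from h import *
go('C',113.4)
c=imaging.read_camera('wrist');cv2.imwrite('pics/wd.png',cv2.resize(c['color'][:,:,::-1],(800,600),interpolation=cv2.INTER_CUBIC))
```

```text
t 32.35 yaw 49.8 travel [110.   36.    1.9] turn -63.6 j7 -0.97 pos [0.461  0.0311 0.1415]
```

View pics/wd.png

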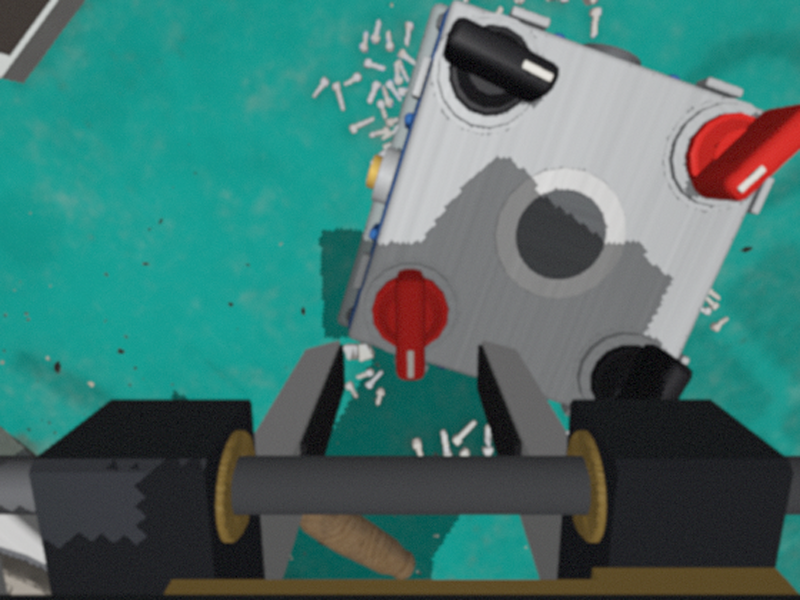

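The near red bar is vertical at column 410, so yaw is 50°, about 1.1 rad past its bite. Now the left black knob.

step_arm([
  [18,6,0],
  [36,12,0],
  [54,18,0],
  [72,24,0],
  [90,30,0],
  [110,36,0],
  [110,36,0],
  [110,36,0],
], turn=[-10,-20,-30,-40,-50,-60,-63.6,-63.6], claw=[50,50,50,50,50,50,50,50])

```text
time_s: 33.4
tool_pos: [0.5575, 0.0917, 0.1381]
tool_rot: [-1.723, -2.625, 0.002]
ft_force: [-1.4, -0.1, 0.4]
gripper_width: 0.0472
finger_force: 0.0
```

step_arm([
  [0,0,20],
  [0,0,45],
  [0,0,63],
  [0,0,63],
  [0,0,63],
  [0,0,63],
  [0,0,63],
  [0,0,63],
], turn=[0,0,0,0,0,0,0,0], claw=[50,50,50,40,0,0,0,0])

```text
time_s: 34.4
tool_pos: [0.5595, 0.0923, 0.0773]
tool_rot: [1.723, 2.625, 0.004]
ft_force: [6.2, 2.5, -1.8]
gripper_width: 0.013
finger_force: 29.9
```

```bash
python3 -c "
from h import *
meas(4)"
```

```text
t 34.55 pos [0.5595 0.0922 0.0773] yaw 113.43 w 0.0130 F [ 5.3  2.1 -1.5] Mz [ 0.034 -0.045  0.014  0.04 ] mean 0.0107 j7 -0.09 0.01 E7 [0.016 0.015 0.014 0.014] E1 0.532
```

step_arm([
  [0,0,0],
  [0,0,0],
  [0,0,0],
  [0,0,0],
  [0,0,0],
  [0,0,0],
  [0,0,0],
  [0,0,0],
], turn=[5,10,15,20,25,30,35,40], claw=[0,0,0,0,0,0,0,0])

```text
time_s: 35.55
tool_pos: [0.5593, 0.0922, 0.0767]
tool_rot: [2.52, 1.875, 0.004]
ft_force: [8.0, 2.0, -12.5]
gripper_width: 0.0131
finger_force: 30.0
```

step_arm([
  [0,0,0],
  [0,0,0],
  [0,0,0],
  [0,0,0],
  [0,0,0],
  [0,0,-30],
  [0,0,-64],
  [0,0,-64],
], turn=[0,0,0,0,0,0,0,0], claw=[0,20,50,50,50,50,50,50])

```text
time_s: 36.55
tool_pos: [0.5596, 0.0921, 0.1429]
tool_rot: [2.517, 1.877, 0.006]
ft_force: [-1.2, -0.4, -0.2]
gripper_width: 0.0472
finger_force: 0.0
```

```bash
python3 -c "
from h import *
go('D',21.8)"
```

```text
t 36.55 yaw 73.4 travel [-163.2    9.4    2.7] turn 51.6 j7 -0.68 pos [0.5596 0.0921 0.1429]
```

step_arm([
  [-25,2,0],
  [-50,4,0],
  [-75,5,0],
  [-105,6,0],
  [-135,8,0],
  [-163,9,0],
  [-163,9,0],
  [-163,9,0],
], turn=[8,17,26,35,44,51.6,51.6,51.6], claw=[50,50,50,50,50,50,50,50])

```text
time_s: 37.55
tool_pos: [0.5203, -0.0665, 0.1401]
tool_rot: [-3.084, -0.598, 0.001]
ft_force: [0.0, 0.4, 0.6]
gripper_width: 0.0469
finger_force: 0.0
```

Run:
```python
from h import *
go('D',21.8)
c=imaging.read_camera('wrist');cv2.imwrite('pics/we.png',cv2.resize(c['color'][:,:,::-1],(800,600),interpolation=cv2.INTER_CUBIC))
```

```text
t 37.55 yaw 21.9 travel [1.4 1.1 0.1] turn 0.1 j7 -1.21 pos [ 0.5203 -0.0665  0.1401]
```

View pics/we.png

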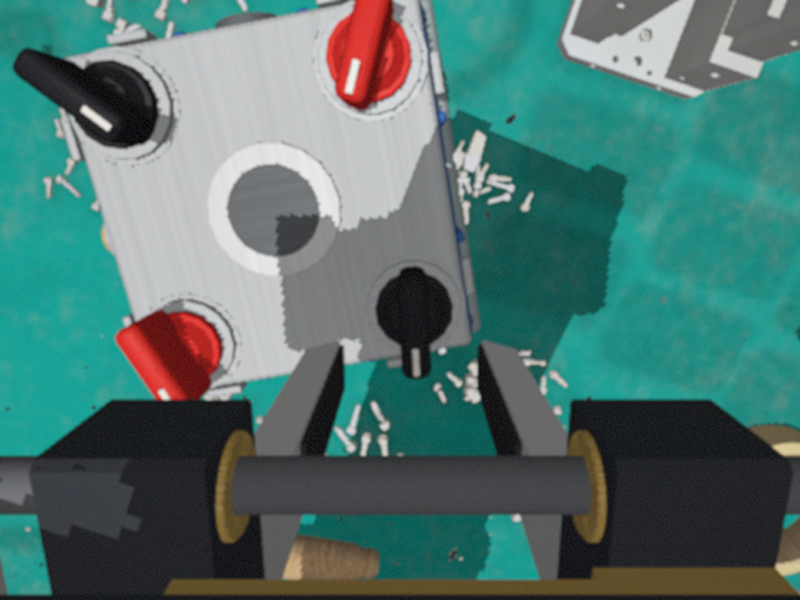

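The right black bar is vertical at column 414 with its mark at (416,362), so the tool is aligned. Grip, turn 40° and release.

step_arm([
  [1,1,20],
  [1,1,45],
  [1,1,63],
  [1,1,63],
  [1,1,63],
  [1,1,63],
  [1,1,63],
  [1,1,63],
], turn=[0,0,0,0,0,0,0,0], claw=[50,50,50,40,0,0,0,0])

```text
time_s: 38.6
tool_pos: [0.522, -0.0675, 0.078]
tool_rot: [-3.085, -0.595, -0.002]
ft_force: [-0.3, 2.2, 6.1]
gripper_width: 0.0127
finger_force: 29.8
```

step_arm([
  [0,0,0],
  [0,0,0],
  [0,0,0],
  [0,0,0],
  [0,0,0],
  [0,0,0],
  [0,0,0],
  [0,0,0],
], turn=[5,10,15,20,25,30,35,40], claw=[0,0,0,0,0,0,0,0])

```text
time_s: 39.6
tool_pos: [0.5219, -0.0673, 0.0774]
tool_rot: [-3.101, 0.499, -0.001]
ft_force: [2.5, 0.9, -5.8]
gripper_width: 0.0133
finger_force: 30.0
```

step_arm([
  [0,0,0],
  [0,0,0],
  [0,0,0],
  [0,0,0],
  [0,0,0],
  [0,0,-30],
  [0,0,-75],
  [0,0,-120],
], turn=[0,0,0,0,0,0,0,0], claw=[0,20,50,50,50,50,50,50])

```text
time_s: 40.6
tool_pos: [0.5213, -0.0676, 0.1988]
tool_rot: [3.102, -0.496, -0.001]
ft_force: [1.2, 0.7, -0.3]
gripper_width: 0.0471
finger_force: 0.0
```

Run:
```python
from h import *
go('D',-18)
c=imaging.read_camera('wrist');cv2.imwrite('pics/wf.png',cv2.resize(c['color'][:,:,::-1],(800,600),interpolation=cv2.INTER_CUBIC))
```

```text
t 40.60 yaw -18.2 travel [ 0.5 -0.8 58.8] turn -0.2 j7 -1.86 pos [ 0.5213 -0.0676  0.1988]
```

View pics/wf.png

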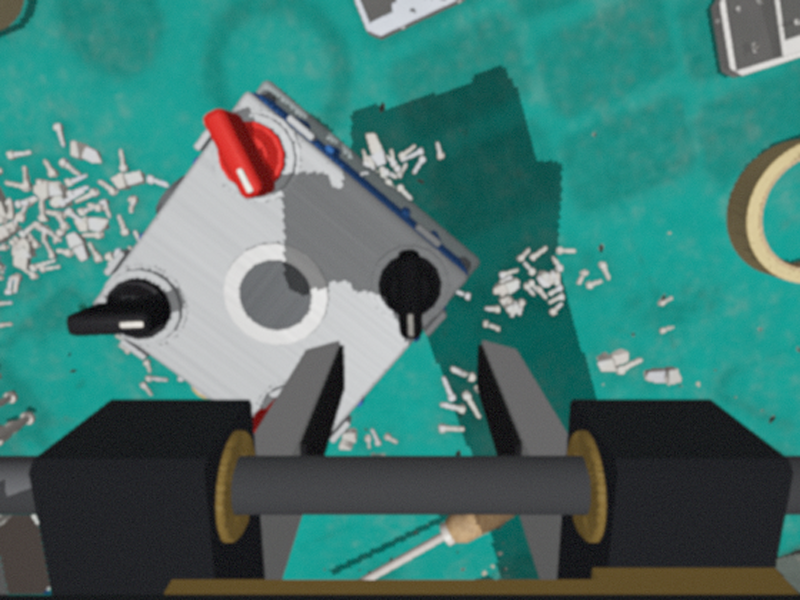

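The right black bar followed its turn: it is vertical at column 410, mark at (410,325). The left black bar shows its turn too, with its mark at (131,324). The tool is clear of everything, so I'll hand in.

```bash
python3 -c "
from rig import ctrl
print(ctrl.close_job())"
```

```text
the job is handed in; nothing more can be done
None
```

The job is handed in at about 41 s: both red knobs were snugged, then all four tightened crosswise, reds first. I accidentally turned the near red knob about 16° too far (an estimated 22 N, under the 28 N limit) and backed it off to about 1.1 rad past its bite before touching the black ones. The gripper is open and clear of everything.

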